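# Weigh out bronze rings on a spring scale

### The job

Weigh out casting metal on the spring scale: thread bronze rings from the wooden rack over the post of the pan, one at a time, until the black pointer has sunk into the red band, and stop there with the pan at rest and the spare rings still on the rack. Ease each ring down gently, feeling for the post, which is not quite central: do not drop a ring, bang or jam the post, or at any moment push the pointer through the red band and out below it. Do not shift the red band, and leave the tumbler, jar and brush alone.

Things in the scene. Friction and masses are not known exactly. Their poses are not given: they have to be found in the camera images.
- ring1: brass-coloured bronze ring lying flat, 48 mm outside diameter, 17 mm bore, 16 mm thick, about 0.215 kg (each differs by up to 15 percent, unseen); one of four alike; origin at the centre of its underside, z up its axis
- ring2: brass-coloured bronze ring lying flat, 48 mm outside diameter, 17 mm bore, 16 mm thick, about 0.215 kg (each differs by up to 15 percent, unseen); one of four alike; origin at the centre of its underside, z up its axis
- ring3: brass-coloured bronze ring lying flat, 48 mm outside diameter, 17 mm bore, 16 mm thick, about 0.215 kg (each differs by up to 15 percent, unseen); one of four alike; origin at the centre of its underside, z up its axis
- ring4: brass-coloured bronze ring lying flat, 48 mm outside diameter, 17 mm bore, 16 mm thick, about 0.215 kg (each differs by up to 15 percent, unseen); one of four alike; origin at the centre of its underside, z up its axis
- rack: dark wood board 170 x 170 mm, 14 mm thick, fixed, with four round wooden stubs 32 mm in diameter and 16 mm high at the corners of a 100 mm square (50 mm either side of the centre along x and y); each ring starts lying on a stub, underside 30 mm above the table; origin at the centre of the underside, x and y along the board's edges
- scale: fixed spring scale: grey housing 140 mm (its x) by 150 mm (its y) and 46 mm high, white column 36 mm wide and 118 mm high standing 95 mm to the +y side of the pan's axis; origin on the table under the pan's axis
- pan_top (a point): centre of the flat upper face of the round aluminium pan (110 mm diameter, no rim), about 96 mm above the table when empty; it only moves vertically and sinks under load. A fixed steel post, 13 mm in diameter, rises 52 mm above the pan's face; its top 6 mm taper to 6 mm in diameter. The post's axis stands 4 mm off this centre in a direction that differs from run to run and is not measured
- pan (a joint): how far the pan has sunk, in m, 0 at the top stop, 0.055 at the bottom stop; about 0.004 when empty. The spring is 220 N/m: each ring sinks it by about 9.6 mm (8 to 11 mm); it swings for about 1 s after a sudden change
- pointer (a point): tip of the black pointer fixed to the pan, 85 mm from the pan's axis towards the scale's +y, in front of the white column; it sinks with the pan
- mark (a point): centre of the red band on the white column, 14 mm high and 26 mm wide; the height of the pointer tip is to come within it. The band's height differs from run to run; two or three rings are needed
- tumbler: empty glass tumbler, 72 mm across and 85 mm high, loose bystander; origin at the centre of the underside
- jar: blue jar with white cap, 60 mm across and 75 mm high, loose bystander; origin at the centre of the underside
- brush: paint brush 200 mm long lying on the table, loose bystander; origin under its middle, x along its length

How it is judged:
By the outcome, as a careful person would: the job done as asked, in the order asked, and still so for the second after the job is handed in, with the robot touching nothing.
It also fails if it takes over 70 s, if anything falls off the work surface, if the arm or the gripper's body presses on something with over 40 N, if the wrist force passes 120 N, or if a joint passes its speed limit or range.

### The arm

A 6-joint arm with a two-finger parallel gripper is mounted at the origin on the work surface. World frame = base frame: x ahead of the robot, y to its left, z up, the work surface at z = 0. Lengths are in m, angles in rad, forces in N, time in s.
With the tool pointing down it reaches from about 0.4 to 0.825 m from the base axis. Payload 7 kg.
Tool frame: the origin (TCP) lies midway between the tips of the shut fingers; the grasp point (between the pads) lies 19 mm behind it; z points along the fingers, y is the line along which they close (so a half turn about z gives the same grasp; the last joint's range is limited). The gripper opens to 88 mm and grips with 3 to 60 N. Pads are 19 mm wide; open, the fingers measure 130 mm over their backs; the gripper's body (78 mm by 193 mm) begins 47 mm behind the grasp point.
Start: joints at [-0.974, 0.359, 0.012, 0, -1.224, -0.288], TCP at [0.205, -0.643, 0.227] pointing down, gripper open.
Joint ranges: [-3.07, 3.07], [-1.43, 2.12], [-1.02, 1.25], [-3.03, 1.67], [-3.05, -0], [-3.03, 3.03]. Speed limits (rad/s): [2.39, 2.39, 3.01, 3.14, 3.14, 3.14].

### API

Orientations are given as [roll, pitch, yaw] about the fixed x, y, z axes, in that order (R = Rz(yaw) Ry(pitch) Rx(roll)).
In Python, from station import arm, grab_frame, camera_params, spot_in gives the robot as it stands.
- The arm moves only by the shell command python3 -m jog 'ROWS' [FORCE]. ROWS is JSON, a list that holds one entry, the list of rows, each a list of 7 numbers: the shift along the tool's x, y, z in mm, then the turn, a rotation vector about the tool's x, y, z in rad, then the finger opening in mm, from 0 to 87.6. In form: [[[x, y, z, wx, wy, wz, fingers], ...]]. A call has 1 to 20 rows; each row is the pose to reach, as a shift and turn from the pose commanded when the call began, along the tool's axes at that moment; what a row does not reach only later rows make up. A row lasts 1/8 s, in which the tool goes at most 62.5 mm and 10.7 degrees, less where a joint would pass 70% of its speed; a pose out of reach is approached as far as the arm can. A call with a gripper value outside its range is refused whole. The fingers move at their own pace and stop on an object; FORCE is the grip in N (left out, the last holds). Time passes only in rows, so rows that repeat a pose let the fingers close. It gives the time, the measured TCP pose, the force, the opening and the grip force at its end, in the units of the state.
- arm.get_state(): the state, without advancing time (a new reading comes with each control period).
- grab_frame(name): name is "scene" or "side" or "wrist"; returns (picture, depth): 420x560x3 uint8, blue, green, red; 420x560 float32, m along the optical axis (not along the pixel's ray), 0 where there is no reading.
- camera_params(name): a dict with "mtx" (3x3 intrinsics, pixels), "k1" (the pictures are not rectified: a ray, as slopes to the right and down, at radius r is drawn at 1 + k1 r^2 times it, then the intrinsics apply), "R" (3x3) and "t" (3): a world point X has camera coordinates R X + t. Camera axes: x right, y down, z forward; pixel columns grow to the right and rows downward; lengths in m; the calibration is good to about 2 mm. A picture is of the moment at which its call begins: read the wrist's pose just before it. camera_params takes no time and is no camera call; for the wrist camera it gives the pose at the moment of the call.
- arm.job_done(): hands the job in; it is judged then, once.
Trained networks look in the newest picture that a camera, given by its name, has taken for a name from the list of things; names that differ only in an ending like _2 or _b are one class to them, and where a whole thing is asked for, a point or a joint stands for the part that bears it (a point fixed in the world has none). Each returns a list of dicts, best first, with "confidence" (0 to 1); they miss things now and then, are a little off and sometimes report something else, mostly with a low value. They report only what shows in the picture. A call takes as long as a camera call.
- spot_in(query, camera): "uv" ([column, row] in pixels, amid what is visible of it).
The state is a dict: "t": time; "q": joint angles; "qd": joint speeds; "joint_efforts": joint torques, N m; "eef_pos": TCP position; "ee_rot": TCP orientation; "force": force on the tool from outside, world axes, zero at the start; "moment": the same for the moment, N m; "width": finger opening in m; "gripper_force": force on a finger pad.
Only numpy, scipy, OpenCV 4.12 (cv2) and the standard library are available. Lean on these libraries where they do the work, as an engineer would, in place of code of your own. Each camera call takes 0.05 s, during which the arm holds its last target. There are 200 camera calls.

## Working session

There is one attempt and no reset: what is moved stays moved. The work goes in short steps, Python scripts to look and compute and a shell command to move; the robot and the scene stay as the last step left them, time stands still between calls to the robot, and variables do not carry over. Pictures are saved under pics/ and viewed, at most 12 in all, crops included, and the job is handed in when it is done.

```bash
ls; mkdir -p pics
cat > h.py <<'E'
import numpy as np, cv2
from station import arm, grab_frame, camera_params, spot_in
def ray(cam,uv,P=None):
    P=P or camera_params(cam); K=np.array(P["mtx"]);k1=P["k1"]
    d=np.linalg.inv(K)@[uv[0],uv[1],1]; s=d[:2].copy()
    for _ in range(20): s=d[:2]/(1+k1*(s@s))
    return np.array([s[0],s[1],1.]),np.array(P["R"]),np.array(P["t"])
def at_z(cam,uv,z,P=None):
    r,R,t=ray(cam,uv,P); o=-R.T@t; w=R.T@r
    return o+w*(z-o[2])/w[2]
def at_d(cam,uv,d,P=None):
    r,R,t=ray(cam,uv,P); return R.T@(r*d-t)
def proj(cam,X,P=None):
    P=P or camera_params(cam);c=np.array(P["R"])@X+np.array(P["t"]);s=c[:2]/c[2];s=s*(1+P["k1"]*(s@s))
    return (np.array(P["mtx"])@[s[0],s[1],1])[:2]
def cloud(cam,depth,P=None):
    P=P or camera_params(cam);K=np.array(P["mtx"])
    v,u=np.mgrid[:420,:560];d=np.stack([(u-K[0,2])/K[0,0],(v-K[1,2])/K[1,1]],-1);s=d.copy()
    for _ in range(10): s=d/(1+P["k1"]*(s**2).sum(-1,keepdims=True))
    c=np.concatenate([s,np.ones((420,560,1))],-1)*depth[...,None]
    return (c-np.array(P["t"]))@np.array(P["R"])
E
python3 - <<'E'
from h import *
np.set_printoptions(precision=4,suppress=True)
s=arm.get_state();print(s)
for c in["scene","side"]:
    im,d=grab_frame(c);cv2.imwrite(f"pics/{c}0.png",im)
    print(c,-np.array(camera_params(c)["R"]).T@camera_params(c)["t"])
    for q in["ring1","rack","scale","pan_top","pointer","mark","tumbler","jar","brush"]:
        for r in spot_in(q,c)[:5]:
            u,v=np.round(r["uv"]).astype(int); print(q,r["uv"],round(r["confidence"],2),at_d(c,r["uv"],d[v,u]) if d[v,u]>0 else None)
E
```

```text
pics
{'t': 0.0, 'q': array([-0.9739,  0.3594,  0.0111, -0.0004, -1.2241, -0.2881]), 'qd': array([-0.0021,  0.0004,  0.0005, -0.0019, -0.0008,  0.    ]), 'joint_efforts': array([ -0.0025, -58.2718,  29.3053,   6.9967,   0.0067,  -0.0002]), 'eef_pos': array([ 0.205 , -0.6426,  0.2256]), 'ee_rot': array([ 3.1399, -0.0001, -2.833 ]), 'force': array([ 0.539 , -0.1776,  0.9239]), 'moment': array([ 0.0365,  0.0114, -0.0006]), 'gripper_force': 0.0, 'width': 0.08755081474374757}
scene [1.131  0.7159 0.6907]
ring1 [320.5, 258.1] 0.87 [0.5782 0.1686 0.0371]
ring1 [359.9, 284.4] 0.69 [0.5772 0.2847 0.0467]
ring1 [386.0, 257.7] 0.63 [0.4621 0.2538 0.0376]
ring1 [343.9, 235.2] 0.54 [0.4862 0.1461 0.0442]
rack [348.6, 269.5] 0.56 [0.5366 0.2163 0.016 ]
scale [243.1, 182.3] 0.82 [ 0.5471 -0.1778  0.051 ]
pan_top [240.1, 166.6] 0.71 [ 0.5521 -0.1823  0.0987]
pointer [244.0, 166.1] 0.66 [ 0.5419 -0.1791  0.0982]
tumbler [245.2, 279.2] 0.67 [0.7763 0.1697 0.0853]
jar [182.7, 220.4] 0.74 [ 0.7644 -0.1097  0.0566]
brush [208.1, 264.0] 0.91 [0.7775 0.0246 0.0224]
side [ 0.2968 -0.5239  0.5132]
ring1 [200.6, 197.4] 0.9 [0.4966 0.145  0.0445]
ring1 [213.1, 163.1] 0.74 [0.569  0.2584 0.0457]
ring1 [172.7, 177.1] 0.68 [0.4706 0.2422 0.0471]
ring1 [239.2, 180.1] 0.66 [0.5959 0.1784 0.0365]
rack [209.9, 193.5] 0.83 [0.5317 0.1909 0.0153]
scale [315.6, 310.5] 0.67 [ 0.5119 -0.2404  0.0959]
pan_top [320.7, 288.7] 0.92 [ 0.5383 -0.2127  0.0965]
pointer [320.7, 286.9] 0.79 [ 0.5401 -0.21    0.0966]
tumbler [313.0, 165.2] 0.81 [0.7378 0.1096 0.0686]
jar [395.6, 237.3] 0.75 [ 0.7383 -0.1491  0.0584]
brush [351.2, 211.1] 0.93 [ 0.7542 -0.0103  0.0189]
```

```bash
python3 -m jog 2>&1 | head -5
```

```text
invalid input
```

Run:
```python
import cv2,numpy as np
a=cv2.imread("pics/scene0.png")[110:330,130:430];b=cv2.imread("pics/side0.png")[120:420,150:450]
a=cv2.resize(a,(400,293),interpolation=cv2.INTER_CUBIC);b=cv2.resize(b,(400,400),interpolation=cv2.INTER_CUBIC)
c=np.zeros((400,800,3),np.uint8);c[:293,:400]=a;c[:,400:]=b;cv2.imwrite("pics/m0.png",c)
```

```text
(no output)
```

View pics/m0.png

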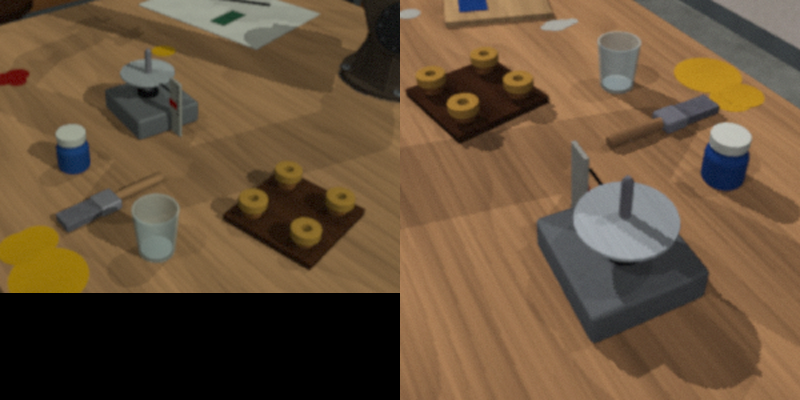

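Run:
```python
from h import *
np.set_printoptions(precision=4,suppress=True)
for c in["scene","side"]:
    im,d=grab_frame(c);X=cloud(c,d);ok=(d>0)
    def reg(name,m,pr=True):
        m=m&ok
        if m.sum()<5: print(c,name,m.sum());return
        p=X[m];cc,r=cv2.minEnclosingCircle(p[:,:2].astype(np.float32))
        print(c,name,m.sum(),"mean",p.mean(0),"min",p.min(0),"max",p.max(0),"circ",np.array(cc),round(r,4))
    h=cv2.cvtColor(im,cv2.COLOR_BGR2HSV)
    near=lambda x,y,r:np.hypot(X[...,0]-x,X[...,1]-y)<r
    red=((h[...,0]<8)|(h[...,0]>172))&(h[...,1]>130)&(h[...,2]>80)
    reg("red",red&near(.55,-.19,.15))
    reg("black",(h[...,2]<50)&near(.55,-.19,.15)&(X[...,2]>.06))
    reg("white",(h[...,2]>170)&(h[...,1]<40)&near(.55,-.19,.17)&(X[...,2]>.105))
    reg("pan",near(.55,-.19,.09)&(abs(X[...,2]-.096)<.005))
    reg("post",near(.55,-.19,.03)&(X[...,2]>.107))
    for q in[(.49,.15),(.585,.18),(.46,.247),(.572,.272)]: reg("ring",near(*q,.037)&(abs(X[...,2]-.046)<.004))
```

```text
scene red 0
scene black 15 mean [ 0.5476 -0.1615  0.0773] min [ 0.5415 -0.2014  0.06  ] max [ 0.5539 -0.1166  0.0972] circ [ 0.5507 -0.159 ] 0.0426
scene white 0
scene pan 663 mean [ 0.5442 -0.1923  0.097 ] min [ 0.4863 -0.2563  0.0916] max [ 0.5949 -0.103   0.101 ] circ [ 0.5403 -0.1797] 0.0768
scene post 74 mean [ 0.5417 -0.1934  0.1284] min [ 0.5334 -0.2023  0.1077] max [ 0.5476 -0.1887  0.1496] circ [ 0.5412 -0.195 ] 0.0079
scene ring 221 mean [0.4891 0.1561 0.0465] min [0.4639 0.1312 0.042 ] max [0.5117 0.1798 0.05  ] circ [0.4876 0.1543] 0.0256
scene ring 258 mean [0.5889 0.1764 0.0465] min [0.5623 0.1511 0.042 ] max [0.6113 0.2001 0.05  ] circ [0.5863 0.1752] 0.0256
scene ring 244 mean [0.4708 0.2582 0.0465] min [0.4466 0.2346 0.0421] max [0.495  0.2811 0.0495] circ [0.4701 0.2564] 0.0251
scene ring 301 mean [0.5711 0.2775 0.0463] min [0.545  0.2526 0.0421] max [0.5942 0.3006 0.0495] circ [0.5686 0.2762] 0.0258
side red 0
side black 16 mean [ 0.5478 -0.1314  0.0959] min [ 0.5465 -0.1452  0.0944] max [ 0.5489 -0.1207  0.0971] circ [ 0.5476 -0.1329] 0.0124
side white 0
side pan 3621 mean [ 0.5393 -0.2064  0.0963] min [ 0.4878 -0.258   0.0911] max [ 0.598  -0.1029  0.1009] circ [ 0.5422 -0.1804] 0.0776
side post 252 mean [ 0.5406 -0.2017  0.1298] min [ 0.5356 -0.2065  0.1072] max [ 0.5484 -0.1939  0.1494] circ [ 0.542  -0.1998] 0.0069
side ring 271 mean [0.4905 0.1484 0.0459] min [0.4677 0.1272 0.042 ] max [0.5149 0.174  0.0484] circ [0.4915 0.1507] 0.0243
side ring 232 mean [0.5908 0.1688 0.0458] min [0.5685 0.1465 0.0421] max [0.6155 0.1953 0.0486] circ [0.5931 0.1704] 0.0252
side ring 220 mean [0.472  0.2515 0.0461] min [0.4499 0.2292 0.0421] max [0.4955 0.2783 0.0487] circ [0.4723 0.254 ] 0.0251
side ring 190 mean [0.5731 0.2697 0.0459] min [0.5508 0.2477 0.0421] max [0.5971 0.296  0.0486] circ [0.5745 0.2719] 0.0249
```

The view shows the scale (post near composite 627,195, column 578,180), the rack with four rings at lower right of the scene view, and bystanders clear of the way. The red band is only glimpsed at (173,103) in the scene view. I need the wrist camera's mounting.

```bash
cat >> h.py <<'E'
def to_tool(target,yaw):
    "shift in mm along tool axes and turn vector from the present measured pose to target, tool down at yaw"
    from scipy.spatial.transform import Rotation as Ro
    s=arm.get_state();R=Ro.from_euler("xyz",s["ee_rot"])
    return (R.inv().apply(np.array(target)-s["eef_pos"])*1000).round(1),(R.inv()*Ro.from_euler("xyz",[np.pi,0,yaw])).as_rotvec().round(3)
E
python3 - <<'E'
from h import *
from scipy.spatial.transform import Rotation as Ro
np.set_printoptions(precision=4,suppress=True)
s=arm.get_state();R=Ro.from_euler("xyz",s["ee_rot"]).as_matrix();P=camera_params("wrist")
Rc=np.array(P["R"]);o=-Rc.T@P["t"]
print("cam in tool",R.T@(o-s["eef_pos"]),"axes cols",R.T@Rc.T,P["mtx"],P["k1"])
print(to_tool([.541,-.197,.30],-np.pi/2))
E
```

```text
cam in tool [ 0.0762 -0.0001 -0.1582] axes cols [[-0.001  -0.9595 -0.2818]
 [ 1.     -0.0009 -0.0005]
 [ 0.0002 -0.2818  0.9595]] [[375.7688   0.     279.2213]
 [  0.     375.7688 208.355 ]
 [  0.       0.       1.    ]] -0.06448076669805752
(array([-455.5,  322.9,  -73.4]), array([-0.   ,  0.   , -1.262]))
```

```bash
python3 -m jog '[[[-40,30,-5,0,0,-0.12,87],[-100,75,-5,0,0,-0.30,87],[-160,120,-5,0,0,-0.48,87],[-220,165,-5,0,0,-0.66,87],[-280,205,-5,0,0,-0.84,87],[-340,235,-5,0,0,-1.02,87],[-390,255,0,0,0,-1.18,87],[-430,268,5,0,0,-1.262,87],[-439,272,6,0,0,-1.262,87],[-439,272,6,0,0,-1.262,64],[-439,272,6,0,0,-1.262,64]]]' 30
cat > look.py <<'E'
from h import *
import sys
np.set_printoptions(precision=4,suppress=True)
s=arm.get_state();P=camera_params("wrist");im,d=grab_frame("wrist");n=sys.argv[1];np.savez("pics/%s.npz"%n,im=im,d=d,P=np.array(P,dtype=object))
cv2.imwrite(f"pics/{n}.png",im);print(s["t"],s["eef_pos"],s["ee_rot"],s["force"],s["width"],s["gripper_force"])
for q in sys.argv[2:]:
    for r in spot_in(q,"wrist")[:4]:
        u,v=np.round(r["uv"]).astype(int);print(q,r["uv"],round(r["confidence"],2),at_d("wrist",r["uv"],d[v,u],P) if d[v,u]>0 else None)
E
python3 look.py w1 pan_top pointer mark scale
```

```text
t: 2.48
eef_pos: [0.5404, -0.2506, 0.2205]
ee_rot: [3.141, 0.0, -1.571]
force: [-0.4, 0.1, 0.4]
width: 0.0724
gripper_force: 0.0
2.475 [ 0.5404 -0.2506  0.2205] [ 3.1412  0.     -1.5706] [-0.387   0.0761  0.3868] 0.07240186797659652 0.0
pan_top [278.7, 249.3] 0.92 [ 0.5409 -0.2095  0.0965]
pointer [276.9, 248.5] 0.74 [ 0.5424 -0.21    0.0959]
scale [279.2, 226.1] 0.63 [ 0.5405 -0.2289  0.0952]
```

View pics/w1.png

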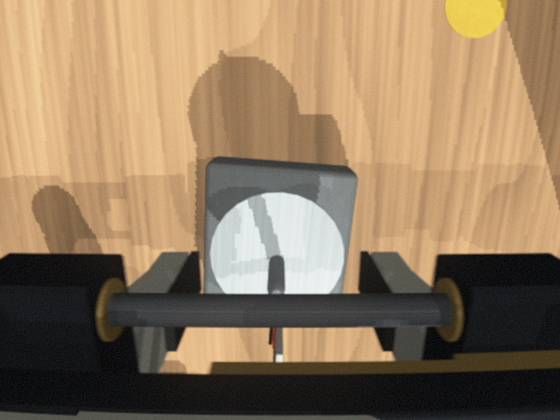

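The wrist view shows the pan (277,250), post (277,272) and, under the gripper, the thin column with a red sliver on its left (+x) side at (274,335). So the band faces +x and the scene camera sees it.

```bash
cat > band.py <<'E'
from h import *
np.set_printoptions(precision=4,suppress=True)
import sys
im,d=grab_frame("scene");P=camera_params("scene");X=cloud("scene",d)
cr=im[140:220,215:285];cv2.imwrite(f"pics/{sys.argv[1]}.png",cv2.resize(cr,None,fx=7,fy=7,interpolation=cv2.INTER_CUBIC))
h=cv2.cvtColor(im,cv2.COLOR_BGR2HSV);b=im.astype(int)
red=(b[...,2]-np.maximum(b[...,1],b[...,0])>35)
red[:140]=0;red[220:]=0;red[:,:215]=0;red[:,290:]=0
n,l,st,ce=cv2.connectedComponentsWithStats(red.astype(np.uint8))
for i in range(1,n):
    if st[i,4]>3:
        m=(l==i)&(d>0);print("red",st[i],ce[i],X[m].mean(0),X[m].min(0),X[m].max(0))
E
python3 band.py b0
python3 - <<'E'
from h import *
np.set_printoptions(precision=4,suppress=True)
z=np.load("pics/w1.npz",allow_pickle=True);P=z["P"].item();im,d=z["im"],z["d"]
X=cloud("wrist",d,P)
m=(d>0)&(np.hypot(X[...,0]-.541,X[...,1]+.197)<.03)&(X[...,2]>.104)&(X[...,2]<.16)
p=X[m];v,u=np.nonzero(m);print(len(p),p.mean(0),p.min(0),p.max(0),u.min(),u.max(),v.min(),v.max())
for a,b in[(.104,.12),(.12,.14),(.14,.16)]:
    q=p[(p[:,2]>a)&(p[:,2]<b)]
    if len(q):print(a,len(q),q.mean(0),q.min(0),q.max(0))
m=(d>0)&(abs(X[...,2]-.0965)<.003)&(np.hypot(X[...,0]-.541,X[...,1]+.2)<.07)
p=X[m];print("pan",p.min(0),p.max(0),cv2.minEnclosingCircle(p[:,:2].astype(np.float32)))
print(to_tool([.4896,.09,.22],-np.pi/2))
E
```

```text
red [258 185   5   6  19] [259.6316 187.6316] [ 0.5428 -0.1075  0.0675] [ 0.5397 -0.1153  0.0577] [ 0.5452 -0.0967  0.0724]
563 [ 0.5428 -0.2023  0.1313] [ 0.5363 -0.2051  0.104 ] [ 0.5493 -0.1948  0.1495] 267 285 259 293
0.104 140 [ 0.5427 -0.2031  0.1124] [ 0.5367 -0.2051  0.104 ] [ 0.5493 -0.1986  0.12  ]
0.12 209 [ 0.5428 -0.2031  0.1305] [ 0.5363 -0.2051  0.1202] [ 0.5493 -0.1972  0.14  ]
0.14 214 [ 0.5428 -0.201   0.1445] [ 0.5364 -0.2047  0.1401] [ 0.5492 -0.1948  0.1495]
pan [ 0.4878 -0.2573  0.0935] [ 0.5972 -0.1305  0.0993] ((0.5434783697128296, -0.19374442100524902), 0.06359153240919113)
(array([-341.1,   51. ,    0.8]), array([-0.   , -0.   , -0.001]))
```

View pics/b0.png

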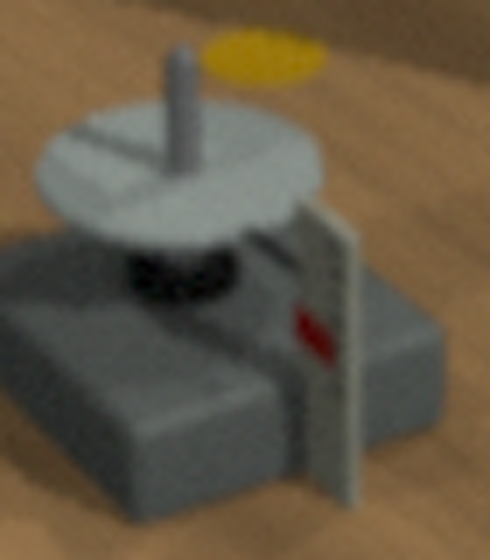

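The crop shows the pointer tip at about (295,265) and the red band centre at about (305-315,335), which is roughly 27 mm below the pointer, so probably three rings. Next, the first ring.

```bash
python3 -m jog '[[[-40,8,0,0,0,0,64],[-95,16,0,0,0,0,64],[-155,26,0,0,0,0,64],[-215,36,0,0,0,0,64],[-275,44,0,0,0,0,64],[-325,49,0,0,0,0,64],[-345,51,0,0,0,0,64],[-350,51,0,0,0,0,64],[-350,51,0,0,0,0,64]]]' 30
python3 look.py w2 ring1
cat > rings.py <<'E'
from h import *
import sys
np.set_printoptions(precision=4,suppress=True)
z=np.load(f"pics/{sys.argv[1]}.npz",allow_pickle=True);P=z["P"].item();im,d=z["im"],z["d"];X=cloud("wrist",d,P)
m=(d>0)&(X[...,2]>.043)&(X[...,2]<.049)&(X[...,1]>.1)
n,l,st,ce=cv2.connectedComponentsWithStats(m.astype(np.uint8))
for i in range(1,n):
    if st[i,4]>200:
        p=X[l==i];c,r=cv2.minEnclosingCircle(p[:,:2].astype(np.float32));print(st[i],p[:,2].mean(),"mid",(p.min(0)+p.max(0))/2,"ext",np.ptp(p,0),c,r)
E
python3 rings.py w2
```

```text
t: 3.9
eef_pos: [0.4897, 0.0991, 0.2206]
ee_rot: [-3.142, -0.0, -1.571]
force: [-0.3, -1.0, 0.3]
width: 0.0641
gripper_force: 0.0
3.9 [0.4897 0.0991 0.2206] [-3.1415 -0.     -1.5708] [-0.252  -0.9929  0.2979] 0.06410920166483988 0.0
ring1 [205.6, 347.6] 0.87 [0.5698 0.2811 0.035 ]
ring1 [296.2, 340.1] 0.79 [0.4723 0.2639 0.0451]
ring1 [284.9, 245.0] 0.67 [0.4844 0.159  0.0406]
ring1 [170.2, 244.1] 0.67 [0.5942 0.1563 0.0453]
[  0 194  39  57 224] 0.046044895298531875 mid [0.7387 0.1349 0.046 ] ext [0.03   0.0583 0.0059] (0.7449166774749756, 0.1348675638437271) 0.03053418919444084
[ 255  216   50   47 1616] 0.04587123071837849 mid [0.4897 0.1517 0.0459] ext [0.0467 0.0469 0.0058] (0.48973220586776733, 0.152040034532547) 0.02397211268544197
[153 237  46  34 699] 0.04580164578679543 mid [0.5907 0.1663 0.0456] ext [0.0446 0.0344 0.0051] (0.5901784300804138, 0.17099758982658386) 0.02347831055521965
[181 328  43  35 817] 0.045692909390340486 mid [0.5716 0.271  0.0455] ext [0.0451 0.0421 0.0049] (0.5720595717430115, 0.27395835518836975) 0.024078886955976486
[274 328  46  24 746] 0.045854104711737655 mid [0.4721 0.2631 0.0455] ext [0.0465 0.0305 0.005 ] (0.47218331694602966, 0.2549654245376587) 0.02360413409769535
```

View pics/w2.png

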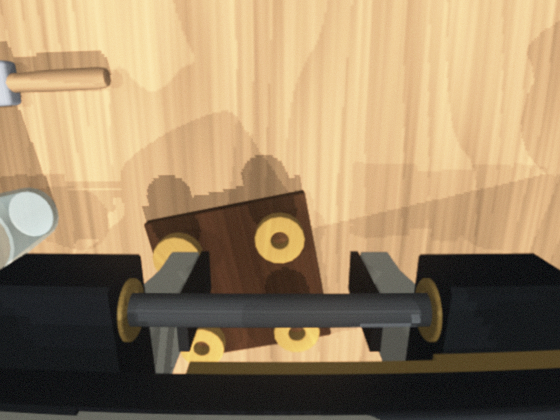

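The w2 view shows ring A clear at (279,239), at (0.4897, 0.152), with the other three partly behind the gripper. I'll pick A.

```bash
python3 -m jog '[[[-25,0,20,0,0,0,64],[-50,0,60,0,0,0,64],[-53,0,110,0,0,0,64],[-53,0,150,0,0,0,64],[-53,0,175,0,0,0,64],[-53,0,187,0,0,0,64],[-53,0,187.5,0,0,0,64],[-53,0,187.5,0,0,0,47],[-53,0,187.5,0,0,0,40],[-53,0,187.5,0,0,0,40],[-53,0,187.5,0,0,0,40],[-53,0,187.5,0,0,0,40]]]' 20; python3 -m jog '[[[0,0,-1,0,0,0,40],[0,0,-4,0,0,0,40],[0,0,-10,0,0,0,40],[0,0,-30,0,0,0,40],[0,0,-70,0,0,0,40],[0,0,-120,0,0,0,40],[0,0,-165,0,0,0,40],[0,0,-187,0,0,0,40],[0,0,-187,0,0,0,40]]]'; python3 look.py w3
```

```text
t: 5.5
eef_pos: [0.4902, 0.1528, 0.034]
ee_rot: [-3.14, 0.001, -1.57]
force: [-1.4, -0.5, 7.1]
width: 0.047
gripper_force: 20.0
t: 6.62
eef_pos: [0.4904, 0.153, 0.222]
ee_rot: [-3.138, 0.002, -1.571]
force: [-0.2, 0.4, -2.5]
width: 0.0472
gripper_force: 20.0
6.625 [0.4904 0.153  0.222 ] [-3.1384  0.0024 -1.5707] [-0.21    0.3652 -2.5364] 0.047213002588309017 19.99965041410178
```

View pics/w3.png

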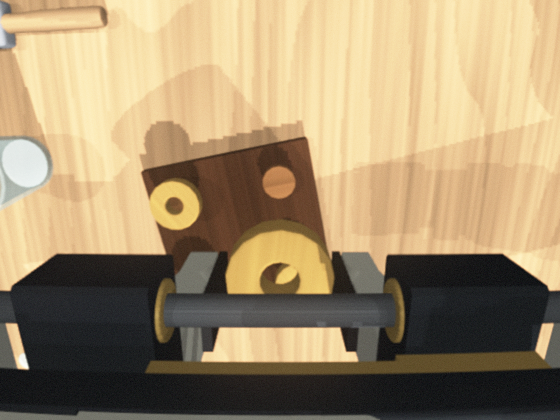

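The ring is held flat at about (280,275), with its bore at (280,280). I'll measure its centre relative to the TCP.

```bash
cat > held.py <<'E'
from h import *
import sys
from scipy.optimize import least_squares
np.set_printoptions(precision=4,suppress=True)
z=np.load(f"pics/{sys.argv[1]}.npz",allow_pickle=True);P=z["P"].item();im,d=z["im"],z["d"];X=cloud("wrist",d,P);e=arm.get_state()["eef_pos"]
h=cv2.cvtColor(im,cv2.COLOR_BGR2HSV)
near=(d>0)&(np.hypot(X[...,0]-e[0],X[...,1]-e[1])<.033)&(X[...,2]>e[2]+.003)&(X[...,2]<e[2]+.025)&(h[...,1]>90)
p=X[near];zt=np.median(p[:,2]);print(near.sum(),"ztop",zt,"eef",e)
top=near&(abs(X[...,2]-zt)<.004)
p=X[top]
f=lambda c:np.array([((np.hypot(*(p[:,:2]-c).T)>.024)*(np.hypot(*(p[:,:2]-c).T)-.024)).sum()+((np.hypot(*(p[:,:2]-c).T)<.0085)*(.0085-np.hypot(*(p[:,:2]-c).T))).sum()])
g=[(f(np.array([e[0]+a,e[1]+b]))[0],a,b) for a in np.arange(-.006,.0061,.0005) for b in np.arange(-.006,.0061,.0005)]
print("centre minus TCP",sorted(g)[:4],"plane",np.linalg.lstsq(np.c_[p[:,:2]-e[:2],np.ones(len(p))],p[:,2],rcond=None)[0])
E
python3 held.py w3; python3 -c "
from h import *
print(to_tool([.5428,-.1985,.222],-np.pi/2))"; python3 rings.py w3
```

```text
6039 ztop 0.2335807288625194 eef [0.4895 0.1525 0.2203]
centre minus TCP [(np.float64(0.11909730411131284), np.float64(0.0005000000000000056), np.float64(-0.0004999999999999952)), (np.float64(0.12174925690221748), np.float64(0.0005000000000000056), np.float64(-0.0009999999999999957)), (np.float64(0.12190707944511471), np.float64(0.001000000000000006), np.float64(-0.0004999999999999952)), (np.float64(0.12494860425136076), np.float64(0.001000000000000006), np.float64(-0.0009999999999999957))] plane [0.0006 0.0134 0.2337]
(array([351. , -53.4,  -2.1]), array([-0.001,  0.001, -0.   ]))
[  0 138  32  63 229] 0.04614081721370142 mid [0.735  0.1373 0.046 ] ext [0.0228 0.0586 0.0059] (0.7429293990135193, 0.13726626336574554) 0.029609065502882004
[ 149  181   51   49 1688] 0.04583587251837946 mid [0.5896 0.1726 0.0456] ext [0.0469 0.0469 0.0052] (0.5895534753799438, 0.17272953689098358) 0.023968441411852837
[275 265  23  19 273] 0.04585446196759982 mid [0.4845 0.2429 0.046 ] ext [0.0216 0.0198 0.0053] (0.48530837893486023, 0.24495336413383484) 0.01269188616424799
```

```bash
python3 -m jog '[[[30,-4,0,0,0,0,40],[80,-12,0,0,0,0,40],[135,-20,0,0,0,0,40],[190,-29,0,0,0,0,40],[245,-38,0,0,0,0,40],[295,-46,0,0,0,0,40],[330,-51,10,0,0,0,40],[347,-53,30,0,0,0,40],[351,-53,50,0,0,0,40],[351,-53,56,0,0,0,40],[351,-53,56,0,0,0,40],[351,-53,56,0,0,0,40]]]'; python3 look.py w4; python3 held.py w4
python3 - <<'E'
import cv2
cv2.imwrite("pics/w4c.png",cv2.resize(cv2.imread("pics/w4.png")[190:380,180:380],None,fx=3,fy=3,interpolation=cv2.INTER_CUBIC))
E
```

```text
t: 8.18
eef_pos: [0.5432, -0.1982, 0.1647]
ee_rot: [-3.141, -0.0, -1.57]
force: [-0.0, -0.2, -2.7]
width: 0.0472
gripper_force: 20.0
8.175 [ 0.5432 -0.1982  0.1647] [-3.1407 -0.0002 -1.57  ] [-0.002  -0.2048 -2.6783] 0.047200207667063676 19.99972759746015
5559 ztop 0.17633266682757445 eef [ 0.5432 -0.1982  0.1648]
centre minus TCP [(np.float64(0.00646165186606543), np.float64(5.204170427930421e-18), np.float64(-0.0009999999999999957)), (np.float64(0.010428062666126775), np.float64(5.204170427930421e-18), np.float64(-0.0004999999999999952)), (np.float64(0.010701176776957973), np.float64(5.204170427930421e-18), np.float64(-0.0014999999999999961)), (np.float64(0.021109380528900816), np.float64(-0.0004999999999999952), np.float64(-0.0009999999999999957))] plane [-0.0007  0.0109  0.1764]
```

View pics/w4c.png

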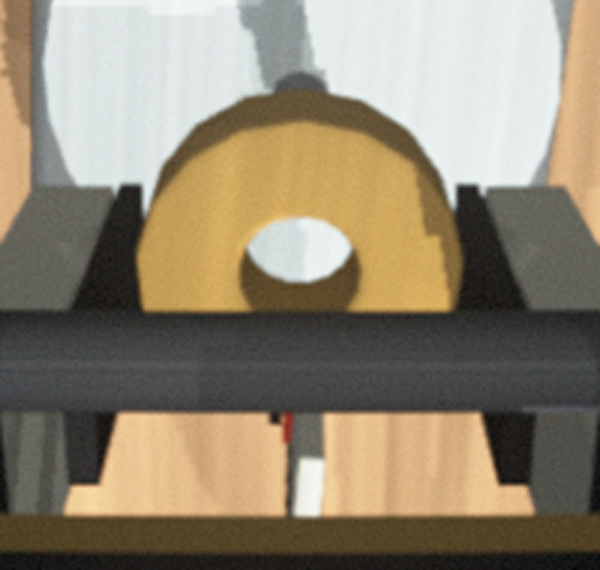

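The post base shows at (300,80), aligned with the bore (300,250) across the image. I'll ease down in small steps, checking the force.

```bash
python3 -m jog '[[[0,0,3,0,0,0,40],[0,0,6,0,0,0,40],[0,0,9,0,0,0,40],[0,0,11,0,0,0,40],[0,0,12.5,0,0,0,40],[0,0,14,0,0,0,40],[0,0,15.5,0,0,0,40],[0,0,17,0,0,0,40],[0,0,17,0,0,0,40]]]';  python3 -m jog '[[[0,0,1.5,0,0,0,40],[0,0,3,0,0,0,40],[0,0,4.5,0,0,0,40],[0,0,6,0,0,0,40],[0,0,7.5,0,0,0,40],[0,0,7.5,0,0,0,40]]]'; python3 -c "
from h import *
for i in range(2):
  print(grab_frame('side')[0].shape, arm.get_state()['force'],arm.get_state()['moment'])"
```

```text
t: 9.35
eef_pos: [0.5426, -0.1985, 0.1469]
ee_rot: [3.141, 0.0, -1.571]
force: [-0.4, -0.5, -1.8]
width: 0.0472
gripper_force: 20.0
t: 10.1
eef_pos: [0.5426, -0.1985, 0.1394]
ee_rot: [3.141, 0.0, -1.571]
force: [0.8, 0.4, -2.8]
width: 0.0471
gripper_force: 20.0
(420, 560, 3) [-0.0648835  -0.07165366 -1.96721123] [0.07765363 0.07932675 0.01017488]
(420, 560, 3) [ 0.34440159  0.16857545 -1.19965037] [0.00902086 0.02840147 0.0296618 ]
```

```bash
cat > pan.py <<'E'
from h import *
f=[];z=[]
for c in("side","scene"):
    im,d=grab_frame(c);X=cloud(c,d);f.append(arm.get_state()["force"]);r=np.hypot(X[...,0]-.5425,X[...,1]+.2)
    m=(d>0)&(r<.052)&(r>.032)&(X[...,2]<.103)&(X[...,2]>.05);z.append((m.sum(),np.median(X[m][:,2]).round(4)))
for _ in range(4): grab_frame("side");f.append(arm.get_state()["force"])
print("pan z",z,"force",np.mean(f,0).round(2),arm.get_state()["eef_pos"],arm.get_state()["t"])
E
python3 pan.py
```

```text
pan z [(np.int64(1593), np.float64(0.0964)), (np.int64(363), np.float64(0.0971))] force [ 0.21  0.01 -2.11] [ 0.54270815 -0.19850458  0.1396047 ] 10.5
```

Threaded, with the pan undisturbed. I'll lower onto the pan and let the spring take the weight.

```bash
python3 -m jog '[[[0,0,3,0,0,0,40],[0,0,7,0,0,0,40],[0,0,11,0,0,0,40],[0,0,15,0,0,0,40],[0,0,19,0,0,0,40],[0,0,23,0,0,0,40],[0,0,27,0,0,0,40],[0,0,31,0,0,0,40],[0,0,34,0,0,0,40],[0,0,36.5,0,0,0,40],[0,0,38.5,0,0,0,40],[0,0,40,0,0,0,40],[0,0,41.5,0,0,0,40],[0,0,43,0,0,0,40],[0,0,44.5,0,0,0,40],[0,0,46,0,0,0,40],[0,0,47.5,0,0,0,40],[0,0,48,0,0,0,40],[0,0,48,0,0,0,40]]]'; python3 pan.py
```

```text
t: 12.88
eef_pos: [0.5428, -0.1985, 0.0916]
ee_rot: [-3.142, -0.0, -1.571]
force: [-0.9, 0.4, -0.9]
width: 0.0469
gripper_force: 20.0
pan z [(np.int64(1367), np.float64(0.088)), (np.int64(286), np.float64(0.0886))] force [-0.67  0.03 -0.23] [ 0.54270152 -0.19848843  0.0916163 ] 13.175
```

```bash
python3 -m jog '[[[0,0,0.5,0,0,0,47],[0,0,0.5,0,0,0,49],[0,0,0.5,0,0,0,54],[0,0,0,0,0,0,60],[0,0,-3,0,0,0,62],[0,0,-10,0,0,0,62],[0,0,-25,0,0,0,62],[0,0,-50,0,0,0,62],[0,0,-85,0,0,0,62],[-15,0,-110,0,0,0,62],[-45,-2,-130,0,0,0,62],[-90,-6,-130,0,0,0,62],[-150,-14,-130,0,0,0,62],[-210,-24,-130,0,0,0,62],[-260,-34,-130,0,0,0,62],[-295,-42,-130,0,0,0,62],[-312,-46,-130,0,0,0,62],[-318,-47,-130,0,0,0,62],[-318,-47,-130,0,0,0,62],[-318,-47,-130,0,0,0,62]]]'; python3 look.py w5; python3 rings.py w5; python3 pan.py; python3 band.py b1
```

```text
t: 15.68
eef_pos: [0.5895, 0.1184, 0.2218]
ee_rot: [-3.142, -0.0, -1.572]
force: [-0.4, -0.2, 0.1]
width: 0.062
gripper_force: 0.0
15.675 [0.5895 0.1184 0.2218] [-3.1416 -0.     -1.5719] [-0.3765 -0.1826  0.1498] 0.062020658492514126 0.0
[ 69 183  49  55 288] 0.046054084200233235 mid [0.766  0.1411 0.046 ] ext [0.0423 0.0529 0.0059] (0.7586096525192261, 0.1400204449892044) 0.02895599603652954
[ 255  217   50   47 1598] 0.045897165182547855 mid [0.5895 0.1726 0.0457] ext [0.047  0.0472 0.0053] (0.5895621180534363, 0.1730050891637802) 0.024045418947935104
[274 328  45  23 726] 0.04588403475091977 mid [0.5726 0.2825 0.0456] ext [0.0457 0.0293 0.0051] (0.5725170969963074, 0.2745039165019989) 0.023274000734090805
pan z [(np.int64(1833), np.float64(0.0861)), (np.int64(315), np.float64(0.0869))] force [-0.23 -0.12  0.03] [0.58966581 0.11918612 0.2216195 ] 16.025
red [250 145   9   6  34] [254.2941 147.1471] [ 0.3462 -0.4114  0.0018] [ 0.3301 -0.4287 -0.0009] [ 0.365  -0.3862  0.0062]
red [245 146   4   5   8] [246.625 148.   ] [ 0.3705 -0.4206  0.0021] [ 0.3596 -0.4284 -0.0005] [ 0.3761 -0.4073  0.0057]
red [258 185   5   6  20] [259.75 187.7 ] [ 0.543  -0.1068  0.0677] [ 0.5404 -0.1182  0.0602] [ 0.5457 -0.0948  0.0739]
```

View pics/b1.png

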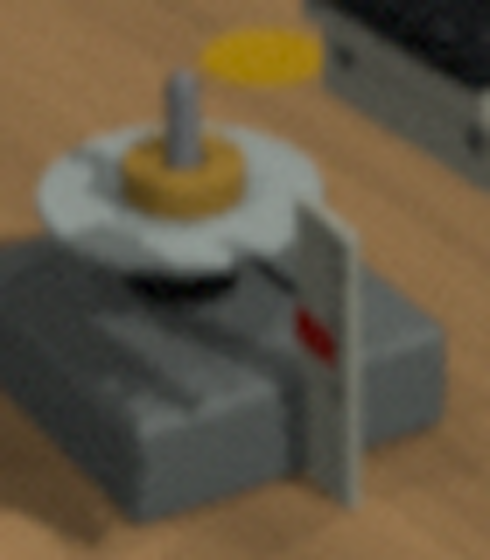

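Ring 1 rests on the pan, which has sunk about 10 mm; the pointer tip (293,292) is still above the band (315,335). Ring 2 is next, and then I'll measure the band properly.

```bash
python3 -m jog '[[[-25,0,20,0,0,0,64],[-50,0,60,0,0,0,64],[-53.5,0,110,0,0,0,64],[-53.5,0,150,0,0,0,64],[-53.5,0,175,0,0,0,64],[-53.5,0,187,0,0,0,64],[-53.5,0,188.5,0,0,0,64],[-53.5,0,188.5,0,0,0,47],[-53.5,0,188.5,0,0,0,40],[-53.5,0,188.5,0,0,0,40],[-53.5,0,188.5,0,0,0,40],[-53.5,0,188.5,0,0,0,40],[-53.5,0,187.5,0,0,0,40],[-53.5,0,184,0,0,0,40],[-53.5,0,178,0,0,0,40],[-53.5,0,160,0,0,0,40],[-53.5,0,120,0,0,0,40],[-53.5,0,70,0,0,0,40],[-53.5,0,20,0,0,0,40],[-53.5,0,0,0,0,0,40]]]' 20;python3 -m jog '[[[0,0,0,0,0,0,40]]]'; python3 look.py w6; python3 held.py w6;  python3 -c "
from h import *
print(to_tool([.5427,-.1985,.165],-np.pi/2))"
```

```text
t: 18.58
eef_pos: [0.5909, 0.1735, 0.2269]
ee_rot: [-3.136, 0.003, -1.57]
force: [-1.2, 0.6, -3.0]
width: 0.047
gripper_force: 20.0
t: 18.7
eef_pos: [0.5905, 0.1734, 0.2246]
ee_rot: [-3.137, 0.003, -1.571]
force: [0.1, 0.8, -3.2]
width: 0.0464
gripper_force: 20.0
18.7 [0.5905 0.1734 0.2246] [-3.1374  0.0026 -1.5707] [ 0.0582  0.8172 -3.2318] 0.04639146829893285 19.999604320619255
6056 ztop 0.236111439937951 eef [0.5896 0.1731 0.2225]
centre minus TCP [(np.float64(0.11311453858912425), np.float64(0.001000000000000006), np.float64(-0.0004999999999999952)), (np.float64(0.11671794306307742), np.float64(0.001000000000000006), np.float64(-0.0009999999999999957)), (np.float64(0.1279746315625656), np.float64(0.001000000000000006), np.float64(5.204170427930421e-18)), (np.float64(0.12871077948512713), np.float64(0.0015000000000000065), np.float64(-0.0009999999999999957))] plane [0.0022 0.0153 0.2363]
(array([371.7,  46.9,  57. ]), array([-0.001,  0.001, -0.   ]))
```

```bash
python3 -m jog '[[[30,4,0,0,0,0,40],[80,10,0,0,0,0,40],[135,17,0,0,0,0,40],[190,24,0,0,0,0,40],[245,31,0,0,0,0,40],[300,38,0,0,0,0,40],[340,43,0,0,0,0,40],[363,46,15,0,0,0,40],[371.5,47,40,0,0,0,40],[371.5,47,60,0,0,0,40],[371.5,47,64,0,0,0,40],[371.5,47,64,0,0,0,40],[371.5,47,64,0,0,0,40]]]'; python3 look.py w7; python3 held.py w7; python3 pan.py
```

```text
t: 20.38
eef_pos: [0.5432, -0.1984, 0.1582]
ee_rot: [-3.141, -0.0, -1.57]
force: [0.5, -0.3, -1.7]
width: 0.0464
gripper_force: 20.0
20.375 [ 0.5432 -0.1984  0.1582] [-3.1406 -0.0002 -1.5703] [ 0.4822 -0.3267 -1.6612] 0.04638038539099059 19.99965626047924
5525 ztop 0.16986169248637148 eef [ 0.5432 -0.1984  0.1584]
centre minus TCP [(np.float64(0.0021791502772649605), np.float64(5.204170427930421e-18), np.float64(-0.0009999999999999957)), (np.float64(0.003773439128395272), np.float64(5.204170427930421e-18), np.float64(-0.0004999999999999952)), (np.float64(0.00940967819184051), np.float64(5.204170427930421e-18), np.float64(-0.0014999999999999961)), (np.float64(0.012518871873063426), np.float64(0.0005000000000000056), np.float64(-0.0009999999999999957))] plane [-0.0012  0.0124  0.1699]
pan z [(np.int64(1839), np.float64(0.0861)), (np.int64(316), np.float64(0.0869))] force [-0.08  0.51 -2.12] [ 0.54278929 -0.19845611  0.15783284] 20.725
```

```bash
python3 -m jog '[[[0,0,4,0,0,0,40],[0,0,8,0,0,0,40],[0,0,11,0,0,0,40],[0,0,13,0,0,0,40],[0,0,14.5,0,0,0,40],[0,0,16,0,0,0,40],[0,0,17.5,0,0,0,40],[0,0,19,0,0,0,40],[0,0,20.5,0,0,0,40],[0,0,22,0,0,0,40],[0,0,23.5,0,0,0,40],[0,0,25,0,0,0,40],[0,0,25,0,0,0,40]]]'; python3 pan.py
```

```text
t: 22.35
eef_pos: [0.5426, -0.1985, 0.1324]
ee_rot: [3.141, -0.0, -1.571]
force: [0.1, -0.8, -2.4]
width: 0.0468
gripper_force: 20.0
pan z [(np.int64(1601), np.float64(0.0861)), (np.int64(307), np.float64(0.0868))] force [ 0.4   0.06 -1.68] [ 0.54271333 -0.19851056  0.13263896] 22.65
```

```bash
python3 -m jog '[[[0,0,3,0,0,0,40],[0,0,7,0,0,0,40],[0,0,11,0,0,0,40],[0,0,15,0,0,0,40],[0,0,18,0,0,0,40],[0,0,20.5,0,0,0,40],[0,0,22.5,0,0,0,40],[0,0,24,0,0,0,40],[0,0,25.5,0,0,0,40],[0,0,27,0,0,0,40],[0,0,28.5,0,0,0,40],[0,0,30,0,0,0,40],[0,0,31.5,0,0,0,40],[0,0,33,0,0,0,40],[0,0,34.5,0,0,0,40],[0,0,35,0,0,0,40],[0,0,35,0,0,0,40]]]'; python3 pan.py
```

```text
t: 24.78
eef_pos: [0.5427, -0.1985, 0.0976]
ee_rot: [-3.141, -0.0, -1.571]
force: [-0.6, -1.2, -0.3]
width: 0.0466
gripper_force: 20.0
pan z [(np.int64(1452), np.float64(0.078)), (np.int64(282), np.float64(0.0785))] force [-0.33 -0.12 -0.  ] [ 0.54276215 -0.19852741  0.09765484] 25.075
```

```bash
python3 -m jog '[[[0,0,0.3,0,0,0,47],[0,0,0.3,0,0,0,49],[0,0,0.3,0,0,0,54],[0,0,0,0,0,0,60],[0,0,-3,0,0,0,62],[0,0,-10,0,0,0,62],[0,0,-25,0,0,0,62],[0,0,-50,0,0,0,62],[0,0,-85,0,0,0,62],[-15,0,-110,0,0,0,62],[-45,-2,-125,0,0,0,62],[-95,-5,-125,0,0,0,62],[-155,-10,-125,0,0,0,62],[-215,-16,-125,0,0,0,62],[-275,-21,-125,0,0,0,62],[-335,-26,-125,0,0,0,62],[-385,-29,-125,0,0,0,62],[-413,-30,-125,0,0,0,62],[-420,-30,-125,0,0,0,62],[-420,-30,-125,0,0,0,62]]]'; python3 look.py w8; python3 rings.py w8; python3 pan.py; python3 band.py b2
```

```text
t: 27.58
eef_pos: [0.5726, 0.2211, 0.2229]
ee_rot: [3.142, -0.0, -1.571]
force: [0.1, 0.0, 1.0]
width: 0.062
gripper_force: 0.0
27.575 [0.5726 0.2211 0.2229] [ 3.1416 -0.0001 -1.5706] [0.0583 0.0467 1.0418] 0.06202677554130275 0.0
[ 36  60  35  69 340] 0.04609914084972318 mid [0.772 0.139 0.046] ext [0.0285 0.0576 0.006 ] (0.7608303427696228, 0.13902102410793304) 0.028968915343284607
[ 360  196   51   48 1692] 0.04589673963575806 mid [0.4727 0.2552 0.0456] ext [0.0479 0.0473 0.0052] (0.4724612832069397, 0.25483644008636475) 0.024492675438523293
[ 256  215   50   48 1599] 0.045854227517509435 mid [0.5716 0.2741 0.0456] ext [0.047  0.0476 0.0053] (0.5720154643058777, 0.27384570240974426) 0.024075478315353394
pan z [(np.int64(1647), np.float64(0.0774)), (np.int64(302), np.float64(0.0778))] force [ 0.09 -0.26 -0.35] [0.57279321 0.22072797 0.222756  ] 27.925
red [245 144  15   7  49] [252.4694 147.1837] [ 0.3518 -0.4137  0.0024] [ 0.3301 -0.4391 -0.0006] [ 0.3769 -0.3934  0.0057]
red [258 185   5   6  19] [259.6316 187.6316] [ 0.5432 -0.107   0.0679] [ 0.541  -0.117   0.0611] [ 0.5457 -0.0931  0.0751]
```

View pics/b2.png

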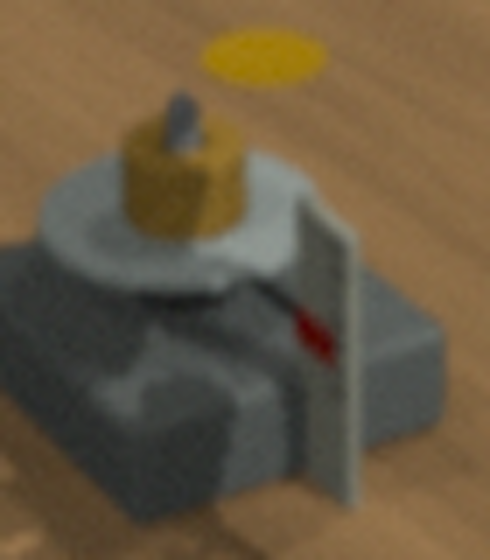

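The pointer tip now sits near the upper edge of the band, at about (303,312) against band (297-335, 308-368). That's too close to call from here, so I'll look at it from the +x side with the wrist camera tilted.

```bash
cat > tt.py <<'E'
from h import *
from scipy.spatial.transform import Rotation as Ro
a=np.radians(35);z=np.array([-np.sin(a),0,-np.cos(a)]);x=np.array([np.cos(a),0,-np.sin(a)])
T=Ro.from_matrix(np.c_[x,np.cross(z,x),z]);s=arm.get_state();R=Ro.from_euler("xyz",s["ee_rot"])
print((R.inv().apply(np.array([.635,-.11,.18])-s["eef_pos"])*1000).round(1),(R.inv()*T).as_rotvec().round(3))
E
python3 tt.py
```

```text
[330.9 -62.5  42.7] [-0.479 -0.478 -1.518]
```

```bash
python3 -m jog '[[[33,-6,0,-0.048,-0.048,-0.152,62],[75,-12,0,-0.096,-0.096,-0.304,62],[115,-18,0,-0.144,-0.144,-0.456,62],[150,-24,0,-0.192,-0.192,-0.608,62],[185,-30,0,-0.24,-0.24,-0.76,62],[220,-36,5,-0.288,-0.288,-0.912,62],[250,-42,10,-0.336,-0.336,-1.064,62],[280,-48,20,-0.384,-0.384,-1.216,62],[310,-55,30,-0.431,-0.431,-1.368,62],[331,-62,42,-0.479,-0.478,-1.518,62],[331,-62,42,-0.479,-0.478,-1.518,62],[331,-62,42,-0.479,-0.478,-1.518,62]]]'; python3 look.py v1 pointer mark scale
python3 - <<'E'
import cv2
im=cv2.imread("pics/v1.png")
cv2.imwrite("pics/v1c.png",cv2.resize(im[90:270,180:380],None,fx=4,fy=3.3,interpolation=cv2.INTER_CUBIC)[:600])
E
```

```text
t: 29.48
eef_pos: [0.6348, -0.1094, 0.1806]
ee_rot: [3.14, 0.61, -0.002]
force: [-0.5, 0.8, 0.8]
width: 0.0621
gripper_force: 0.0
29.475 [ 0.6348 -0.1094  0.1806] [ 3.14    0.6102 -0.0021] [-0.5221  0.8008  0.8335] 0.062064447151746846 0.0
pointer [392.9, 197.1] 0.94 [ 0.5667 -0.1976  0.0788]
mark [277.4, 203.4] 0.82 [ 0.5459 -0.1078  0.0677]
mark [394.5, 197.8] 0.42 [ 0.5651 -0.1994  0.0781]
scale [359.8, 161.2] 0.68 [ 0.5727 -0.1754  0.0452]
```

View pics/v1.png

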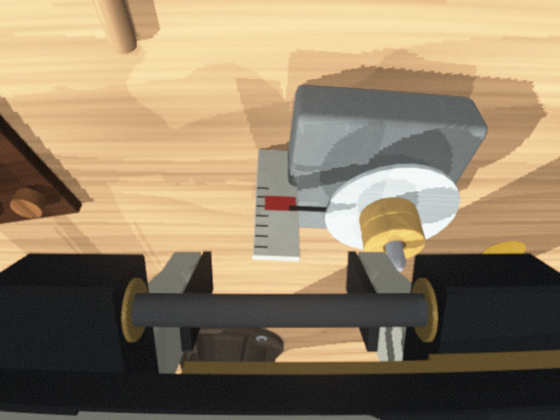

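The view is clear, with the image inverted so that down means higher. The band spans about (265-296, 196-209) and the pointer is at row ~209, near its upper edge. I'll measure the heights.

Run:
```python
from h import *
np.set_printoptions(precision=4,suppress=True)
z=np.load("pics/v1.npz",allow_pickle=True);P=z["P"].item();im,d=z["im"].astype(int),z["d"];X=cloud("wrist",d,P)
box=np.zeros(d.shape,bool);box[185:225,255:330]=1
red=box&(im[...,2]-np.maximum(im[...,1],im[...,0])>60)
p=X[red];print("red",red.sum(),np.percentile(p,[2,50,98],axis=0))
v,u=np.nonzero(red);print(u.min(),u.max(),v.min(),v.max(), "ray range rows at col 280:",v[u==280].min(),v[u==280].max())
blk=box&(im.max(-1)<55);v,u=np.nonzero(blk)
for c in range(270,326,6):
    k=blk[:,c]; 
    if k.any(): print(c,np.nonzero(k)[0],X[:,c][k].mean(0))
print([X[r,280] for r in(195,196,209,210)])
cv2.imwrite("pics/v1z.png",cv2.resize(z["im"][180:230,250:330],None,fx=8,fy=8,interpolation=cv2.INTER_NEAREST))
```

```text
red 380 [[ 0.545  -0.1217  0.0604]
 [ 0.5465 -0.1083  0.067 ]
 [ 0.5483 -0.0976  0.074 ]]
265 295 196 210 ray range rows at col 280: 197 209
294 [206 207 208 209] [ 0.5497 -0.1213  0.0752]
300 [207 208 209] [ 0.5493 -0.1262  0.0754]
306 [207 208 209] [ 0.5488 -0.1311  0.0751]
312 [208 209] [ 0.5496 -0.1359  0.0762]
318 [208 209] [ 0.5487 -0.1409  0.0755]
324 [208 209] [ 0.5472 -0.146   0.0743]
[array([ 0.5443, -0.11  ,  0.0572]), array([ 0.5459, -0.11  ,  0.0596]), array([ 0.5461, -0.1099,  0.0739]), array([ 0.5449, -0.1099,  0.0739])]
```

View pics/v1z.png

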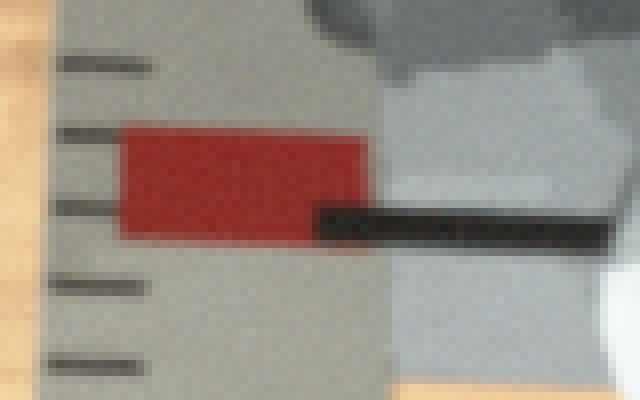

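By depth, the band covers 60-74 mm and the pointer stands at about 74-75 mm. So it sits at or just above the upper edge, appearing lower in the picture because it stands proud of the column. A third ring should bring it to about 65 mm, well inside.

```bash
python3 -c "
from h import *
print(to_tool([.5717,.2738,.20],-np.pi/2))"
```

```text
(array([ -62.1, -382.9,   21.1]), array([0.477, 0.476, 1.518]))
```

```bash
python3 -m jog '[[[-6,-38,2,0.048,0.048,0.152,64],[-12,-76,4,0.096,0.096,0.304,64],[-19,-115,6,0.144,0.144,0.456,64],[-25,-153,8,0.192,0.192,0.608,64],[-31,-191,10.5,0.24,0.24,0.76,64],[-37,-230,12.5,0.288,0.288,0.912,64],[-43,-268,15,0.336,0.336,1.064,64],[-50,-306,17,0.384,0.384,1.216,64],[-56,-345,19,0.43,0.43,1.368,64],[-62,-378,21,0.477,0.476,1.518,64],[-62,-383,21,0.477,0.476,1.518,64],[-62,-383,21,0.477,0.476,1.518,64],[-62,-383,21,0.477,0.476,1.518,64]]]' 20; python3 -c "
from h import *
print(to_tool([.5718,.2740,.033],-np.pi/2))"
```

```text
t: 31.3
eef_pos: [0.5719, 0.2726, 0.1991]
ee_rot: [3.139, 0.001, -1.571]
force: [-0.3, -0.6, -0.4]
width: 0.064
gripper_force: 0.0
(array([ -1.3,  -0.3, 166.1]), array([0.002, 0.001, 0.   ]))
```

```bash
python3 -m jog '[[[-1,0,30,0.002,0.001,0,64],[-1,0,80,0.002,0.001,0,64],[-1,0,125,0.002,0.001,0,64],[-1,0,153,0.002,0.001,0,64],[-1,0,164,0.002,0.001,0,64],[-1,0,166,0.002,0.001,0,64],[-1,0,166,0.002,0.001,0,48],[-1,0,166,0.002,0.001,0,40],[-1,0,166,0.002,0.001,0,40],[-1,0,166,0.002,0.001,0,40],[-1,0,166,0.002,0.001,0,40],[-1,0,165,0.002,0.001,0,40],[-1,0,161,0.002,0.001,0,40],[-1,0,150,0.002,0.001,0,40],[-1,0,120,0.002,0.001,0,40],[-1,0,75,0.002,0.001,0,40],[-1,0,25,0.002,0.001,0,40],[-1,0,-10,0.002,0.001,0,40],[-1,0,-22,0.002,0.001,0,40],[-1,0,-22,0.002,0.001,0,40]]]' 20; python3 look.py w9; python3 held.py w9;  python3 -c "
from h import *
print(to_tool([.5427,-.1985,.158],-np.pi/2))"
```

```text
t: 33.8
eef_pos: [0.5714, 0.2745, 0.2209]
ee_rot: [3.141, -0.0, -1.571]
force: [-0.7, 0.0, -2.6]
width: 0.0474
gripper_force: 20.0
33.8 [0.5714 0.2745 0.2209] [ 3.1413 -0.0001 -1.5706] [-0.6728  0.0143 -2.5871] 0.04740663540496922 19.999036439694464
6245 ztop 0.23250426853102796 eef [0.5709 0.2742 0.2196]
centre minus TCP [(np.float64(0.25095794613796873), np.float64(0.0005000000000000056), np.float64(-0.0014999999999999961)), (np.float64(0.25616033247770165), np.float64(0.001000000000000006), np.float64(-0.0014999999999999961)), (np.float64(0.2578280990192531), np.float64(0.0005000000000000056), np.float64(-0.0009999999999999957)), (np.float64(0.25992305285478434), np.float64(0.0005000000000000056), np.float64(-0.0019999999999999966))] plane [-0.0025  0.0064  0.2325]
(array([472.6,  28.2,  62.3]), array([ 0.002, -0.001,  0.   ]))
```

```bash
python3 -m jog '[[[30,2,0,0,0,0,40],[80,5,0,0,0,0,40],[140,9,0,0,0,0,40],[200,13,0,0,0,0,40],[260,16,0,0,0,0,40],[320,20,0,0,0,0,40],[380,24,0,0,0,0,40],[430,27,0,0,0,0,40],[460,28,15,0,0,0,40],[472,28,45,0,0,0,40],[472,28,63,0,0,0,40],[472,28,67,0,0,0,40],[472,28,67,0,0,0,40],[472,28,67,0,0,0,40]]]'; python3 look.py w10; python3 held.py w10
```

```text
t: 35.6
eef_pos: [0.5442, -0.1976, 0.155]
ee_rot: [-3.141, -0.001, -1.57]
force: [-0.6, -0.2, -2.3]
width: 0.0478
gripper_force: 20.0
35.6 [ 0.5442 -0.1976  0.155 ] [-3.141  -0.0011 -1.5699] [-0.6321 -0.1932 -2.3113] 0.047761160928966956 19.99914191197604
5655 ztop 0.1666035311285502 eef [ 0.5442 -0.1975  0.155 ]
centre minus TCP [(np.float64(0.007109335524305819), np.float64(5.204170427930421e-18), np.float64(-0.0009999999999999957)), (np.float64(0.009127262856087223), np.float64(5.204170427930421e-18), np.float64(-0.0014999999999999961)), (np.float64(0.02524930254481139), np.float64(-0.0004999999999999952), np.float64(-0.0014999999999999961)), (np.float64(0.026484847610334115), np.float64(5.204170427930421e-18), np.float64(-0.0019999999999999966))] plane [-0.0027  0.0081  0.1666]
```

```bash
python3 -m jog '[[[0.5,0.5,4,0,0,0,40],[0.5,1,9,0,0,0,40],[0.5,1,14,0,0,0,40],[0.5,1,17.5,0,0,0,40],[0.5,1,19.5,0,0,0,40],[0.5,1,21,0,0,0,40],[0.5,1,22.5,0,0,0,40],[0.5,1,24,0,0,0,40],[0.5,1,25.5,0,0,0,40],[0.5,1,27,0,0,0,40],[0.5,1,28.5,0,0,0,40],[0.5,1,30,0,0,0,40],[0.5,1,30,0,0,0,40]]]'; python3 pan.py
```

```text
t: 37.28
eef_pos: [0.5427, -0.1982, 0.124]
ee_rot: [3.141, -0.001, -1.57]
force: [0.3, -0.2, -1.8]
width: 0.0472
gripper_force: 20.0
pan z [(np.int64(1568), np.float64(0.0774)), (np.int64(302), np.float64(0.0778))] force [ 0.3   0.18 -2.16] [ 0.5427786  -0.19814727  0.12427266] 37.575
```

```bash
python3 -m jog '[[[0,0,2,0,0,0,40],[0,0,4.5,0,0,0,40],[0,0,6.5,0,0,0,40],[0,0,8.5,0,0,0,40],[0,0,10,0,0,0,40],[0,0,11.5,0,0,0,40],[0,0,13,0,0,0,40],[0,0,14.5,0,0,0,40],[0,0,16,0,0,0,40],[0,0,17.5,0,0,0,40],[0,0,18.5,0,0,0,40],[0,0,18.5,0,0,0,40],[0,0,18.5,0,0,0,40]]]'; python3 pan.py
```

```text
t: 39.2
eef_pos: [0.5428, -0.1982, 0.1058]
ee_rot: [3.141, -0.001, -1.57]
force: [-0.3, -0.1, -0.5]
width: 0.0478
gripper_force: 20.0
pan z [(np.int64(1506), np.float64(0.0703)), (np.int64(299), np.float64(0.0709))] force [-0.4  -0.27 -0.66] [ 0.5427946  -0.19817655  0.10575448] 39.5
```

```bash
python3 -m jog '[[[0,0,1,0,0,0,40],[0,0,1.8,0,0,0,40],[0,0,1.8,0,0,0,40]]]'; python3 pan.py
```

```text
t: 39.88
eef_pos: [0.5428, -0.1982, 0.1038]
ee_rot: [3.141, -0.001, -1.57]
force: [0.8, 0.4, -1.0]
width: 0.0476
gripper_force: 20.0
pan z [(np.int64(1494), np.float64(0.0683)), (np.int64(297), np.float64(0.0689))] force [-0.52  0.07  0.31] [ 0.54276115 -0.19819288  0.10394526] 40.175
```

```bash
python3 -m jog '[[[0,0,0,0,0,0,47.5],[0,0,0,0,0,0,49],[0,0,0,0,0,0,54],[0,0,0,0,0,0,60],[0,0,-3,0,0,0,62],[0,0,-10,0,0,0,62],[0,0,-25,0,0,0,62],[0,0,-50,0,0,0,62],[0,0,-85,0,0,0,62],[0,0,-110,0,0,0,62],[0,0,-120,0,0,0,62],[0,0,-120,0,0,0,62],[0,0,-120,0,0,0,62]]]'; python3 pan.py; sed -i 's/.635,-.11,.18\]/.635,-.11,.19]/' tt.py; python3 tt.py
```

```text
t: 41.8
eef_pos: [0.5422, -0.1979, 0.2228]
ee_rot: [3.139, -0.0, -1.571]
force: [0.2, 0.2, 0.5]
width: 0.0617
gripper_force: 0.0
pan z [(np.int64(1623), np.float64(0.067)), (np.int64(301), np.float64(0.0674))] force [-0.03 -0.27 -0.15] [ 0.54261636 -0.19807522  0.22335347] 42.1
[-88.1 -92.5  33.1] [-0.476 -0.478 -1.517]
```

The pan is 10.4 mm lower, which puts the pointer at about 64-65 mm. I'll check from the +x side.

```bash
python3 -m jog '[[[-9,-9,0,-0.048,-0.048,-0.152,62],[-18,-18,0,-0.096,-0.096,-0.304,62],[-26,-28,0,-0.144,-0.144,-0.456,62],[-35,-37,0,-0.192,-0.192,-0.608,62],[-44,-46,0,-0.24,-0.24,-0.76,62],[-53,-55,5,-0.288,-0.288,-0.912,62],[-62,-65,10,-0.336,-0.336,-1.064,62],[-70,-74,18,-0.384,-0.384,-1.216,62],[-79,-83,26,-0.431,-0.431,-1.368,62],[-88,-92,33,-0.476,-0.478,-1.517,62],[-88,-92,33,-0.476,-0.478,-1.517,62],[-88,-92,33,-0.476,-0.478,-1.517,62]]]'; python3 look.py v2 mark pointer
python3 - <<'E'
from h import *
z=np.load("pics/v2.npz",allow_pickle=True);P=z["P"].item();im,d=z["im"].astype(int),z["d"];X=cloud("wrist",d,P)
red=(im[...,2]-np.maximum(im[...,1],im[...,0])>60)&(abs(X[...,0]-.546)<.008)&(abs(X[...,1]+.11)<.03)
v,u=np.nonzero(red);print(u.min(),u.max(),v.min(),v.max(),np.percentile(X[red],[2,50,98],axis=0).round(4))
b=(im.max(-1)<55)&(d>0)&(abs(X[...,1]+.125)<.012)&(abs(X[...,0]-.548)<.006)&(X[...,2]>.05);print(b.sum(),X[b].mean(0),np.nonzero(b)[0].mean())
cv2.imwrite("pics/v2z.png",cv2.resize(z["im"][130:260,230:430],None,fx=4,fy=4,interpolation=cv2.INTER_CUBIC))
E
```

```text
t: 43.6
eef_pos: [0.6348, -0.1102, 0.1905]
ee_rot: [3.141, 0.61, -0.003]
force: [-0.6, -0.9, 0.4]
width: 0.062
gripper_force: 0.0
43.6 [ 0.6348 -0.1102  0.1905] [ 3.1406  0.6096 -0.0026] [-0.6178 -0.9394  0.411 ] 0.06197089425246224 0.0
mark [276.4, 192.8] 0.6 [ 0.5468 -0.1076  0.0665]
mark [387.8, 176.3] 0.58 [ 0.5671 -0.1983  0.0667]
pointer [387.7, 175.8] 0.59 [ 0.5673 -0.1982  0.0664]
265 294 187 201 [[ 0.5448 -0.1223  0.0607]
 [ 0.5465 -0.1094  0.0682]
 [ 0.5479 -0.098   0.0741]]
61 [ 0.54935989 -0.12742134  0.0651253 ] 189.45901639344262
```

View pics/v2z.png

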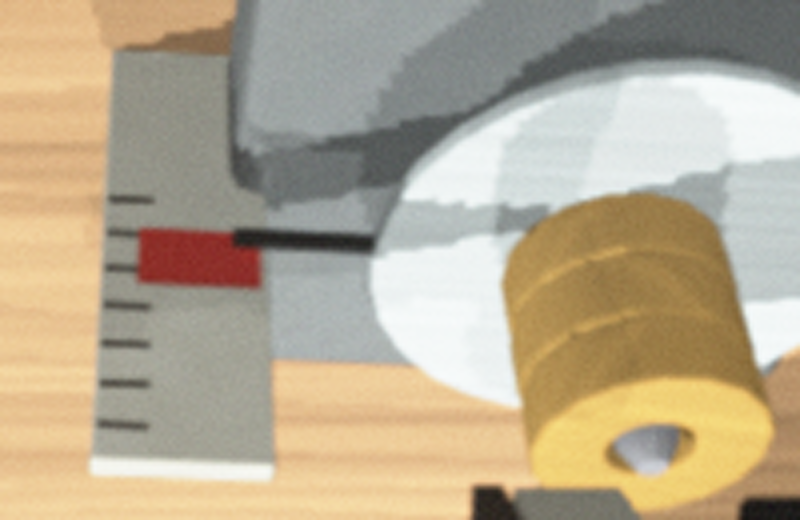

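Three rings sit neatly stacked on the post. The pointer (235-375, 238) is at about 64-65 mm, inside the 60-74 mm band and at rest, with the gripper clear.

```bash
python3 -c "
from h import *
print(arm.job_done())"
```

```text
the job is handed in; nothing more can be done
None
```

I threaded three rings onto the post and handed the job in: the pointer rests at about 64–65 mm, inside the red band (60–74 mm), with the fourth ring still on the rack; with two rings it sat at or just above the band's top edge, within about 1 mm, too close to measure for certain.

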